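# Steady the rocking kitchen scale, then weigh the spice jar

## Task

The kitchen scale rocks because its front-right foot, the one with the black T-handle, hangs clear of the table. Screw that foot down by its handle (clockwise from above) until it just bears lightly on the table and the scale no longer rocks, without going on to jack the scale up and without shoving it about, and let go of the handle. Then stand the spice jar with the red lid gently upright in the middle of the pan, leaving the other things where they are.

Things in the scene. Friction and masses are not known exactly. Their poses are not given: they have to be found in the camera images.
- scale: White kitchen scale, about 5 kg, loose on the table: case 196 x 196 mm, 24 to 58 mm above the table; grey corner lugs with levelling feet at x, y = +-112 mm; round steel pan 160 mm wide. Origin at table height under the case's middle; x from the display panel (front) to the back, y to its left, z up. The three other feet are locked at slightly different heights, so it leans a little.
- leveller: Slack levelling foot at the scale's front-right corner (x = y = -112 mm): spindle with springy rubber sole 36 mm wide and a black T-handle. Origin on its axis, z up, x along the handle's bar. Turned clockwise from above, all of it goes down 1.6 mm per rad (10 mm a turn) and stays where left. The sole starts 1 to 7 mm clear of the table; its seat on the spindle varies, so poses do not tell the gap.
- pan (a point): Centre of the pan's flat upper face, about 74 mm above the table; x, y, z as the scale's. The pan is 80 mm in radius.
- jar_red: Spice jar with a red lid, 47 mm wide, 97 mm tall, about 0.1 kg, standing on the table to the left of the scale. Origin at the centre of its underside, z up.
- jar_yellow: Spice jar with a yellow lid, 45 mm wide, 100 mm tall, standing near the red-lidded one; stays where it is. Origin at the centre of its underside.
- flask: Yellow-green flask with a black cap, 80 mm wide, 268 mm tall, to the right of the scale; stays. Origin under its centre.
- table: The round wooden table, top at z = 0. While the foot hangs clear, about 4 N straight down on its handle rocks that corner down until the sole meets the table, and it rocks back when let go; a bearing foot yields only about 0.1 mm per N. Past first touch the foot takes up about 1 N per 0.1 rad of turn; at about 20 N the scale's front-left foot lifts off (jacked up).
- t_handle (a point): On the foot's axis 6 mm below the top of the T-handle's bar, where to grip it; turns with it: x along the bar, z up. Bar 84 mm long (42 mm to each side), 10 mm thick (grip across), 22 mm tall; this point is 72 to 82 mm above the table. Turns against about 0.02 N m hanging free, more as the sole bears.

How it is judged:
By the outcome, as a careful person would: the job done as asked, in the order asked, and still so for the second after the job is handed in, with the robot touching nothing.
It also fails if it takes over 67 s, if anything falls off the work surface, if the arm or the gripper's body presses on something with over 40 N, if the wrist force passes 120 N, or if a joint passes its speed limit or range.

## Robot

A 6-joint arm with a two-finger parallel gripper is mounted at the origin on a cart in front of the work surface, level with it; the furniture and walls round the work are solid. World frame = base frame: x ahead of the robot, y to its left, z up, the work surface at z = 0. Lengths are in mm, angles in rad, forces in N, time in s.
With the tool pointing down it reaches from about 275 to 750 mm from the base axis. Payload 10.2 kg.
Tool frame: the origin (TCP) lies at the very end of the fingers, on their centre line; the grasp point (between the pads) lies 19 mm behind it; z points along the fingers, y is the line along which they close (so a half turn about z gives the same grasp; the last joint's range is limited). The gripper opens to 85 mm and grips with 20 to 120 N. Pads are 22 mm wide; open, the fingers measure 114 mm over their backs; the gripper's body (76 mm by 85 mm) begins 54 mm behind the grasp point. The pads swing forward as they close: fully open they stand 13 mm farther back than shut.
Start: joints at [-1.524, 0.313, 1.498, -0, 1.331, -0.223], TCP at [139.919, -506.017, 231.294] pointing down, gripper open.
Joint ranges: [-2.94, 2.94], [-0.97, 2.17], [0.19, 2.56], [-1.23, 4.37], [0.02, 3.11], [-2.88, 2.88]. Speed limits (rad/s): [2.39, 2.39, 3.01, 3.14, 3.14, 3.14].

## Interface

Orientations are given as a unit quaternion [w, x, y, z].
In Python, from rig import * gives the robot as it stands. The module is installed in compiled form; this text tells all that it offers.
- The arm moves only by the shell command python3 -m crank 'ROWS' [FORCE]. ROWS is JSON, a list that holds one entry, the list of rows, each a list of 7 numbers: the shift along the tool's x, y, z in units of 25 mm (1.0 is 25 mm), then the turn, a rotation vector about the tool's x, y, z in units of 8 degrees (1.0 is 8 degrees), then the finger opening in mm, from 0 to 85.4. A call has exactly 8 rows; each row shifts and turns the commanded pose from where the row before left it, along the tool's axes as they then stand; what a row does not reach is not made up. A row lasts 1/10 s, in which the tool goes at most 50 mm and 8.59 degrees, less where a joint would pass 70% of its speed; a pose out of reach is approached as far as the arm can. A call is refused whole if a number of a shift passes 1 or a number of a turn 1, either way. A call with a gripper value outside its range is refused whole. The fingers move at their own pace and stop on an object; FORCE is the grip in N (left out, the last holds). Time passes only in rows, so rows that do not move let the fingers close, or fill a call up. It gives the time, the measured TCP pose, the force, the opening and the grip force at its end, in the units of the state.
- sense(): the state, without advancing time (a new reading comes with each control period).
- capture(name): name is "side" or "top" or "wrist"; returns the picture (480x640x3 uint8, blue, green, red); there is no depth.
- camera_model(name): a dict with "fx", "fy", "cx", "cy" (pixels), "world_from_camera" (4x4, takes a point from camera to world coordinates); the wrist camera has in their place "T_tool_cam" (4x4, takes a point from camera to tool coordinates, whose origin is the TCP and whose axes are the flange's). Camera axes: x right, y up, looking along -z (the intrinsics and any distortion apply to the point x, -y, -z); pixel columns grow to the right and rows downward; lengths in mm; the calibration is good to about 2 mm. The wrist camera is an equidistant fisheye: a pixel r from the principal point sees the ray r / f radians off the axis. A picture is of the moment at which its call begins: read the wrist's pose just before it. camera_model takes no time and is no camera call.
- finish_job(): hands the job in; it is judged then, once.
The state is a dict: "time_s": time; "joints": joint angles; "dq": joint speeds; "tau": joint torques, N m; "eef_pos": TCP position; "ee_rot": TCP orientation; "force": force on the tool from outside, world axes, zero at the start; "wrist_torque": the same for the moment, N m; "grip_width": opening from 0.0 (shut) to 1.0 (fully open); "grip_force": force on a finger pad.
Only numpy, scipy, OpenCV 4.12 (cv2) and the standard library are available. Lean on these libraries where they do the work, as an engineer would, in place of code of your own. Each camera call takes 0.05 s, during which the arm holds its last target. There are 200 camera calls.

## Working session

There is one attempt and no reset: what is moved stays moved. The work goes in short steps, Python scripts to look and compute and a shell command to move; the robot and the scene stay as the last step left them, time stands still between calls to the robot, and variables do not carry over. Pictures are saved under pics/ and viewed, at most 11 in all, crops included, and the job is handed in when it is done.

```bash
mkdir -p pics
cat > h.py <<'E'
from rig import *
import numpy as np, cv2
from scipy.spatial.transform import Rotation as R
def ray(cam,u,v):
    m=camera_model(cam)
    if cam=="wrist":
        s=sense(); dx,dy=(u-m["cx"])/m["fx"],(v-m["cy"])/m["fy"]; r=np.hypot(dx,dy)
        d=np.array([np.sin(r)*dx/r,-np.sin(r)*dy/r,-np.cos(r)])
        q=s["ee_rot"]; W=np.eye(4); W[:3,:3]=R.from_quat([q[1],q[2],q[3],q[0]]).as_matrix(); W[:3,3]=s["eef_pos"]
        T=W@np.array(m["T_tool_cam"])
    else:
        T=np.array(m["world_from_camera"]); d=np.array([(u-m["cx"])/m["fx"],-(v-m["cy"])/m["fy"],-1])
    return T[:3,3],T[:3,:3]@d
def onz(cam,u,v,z):
    o,d=ray(cam,u,v); return o+d*(z-o[2])/d[2]
E
python3 - <<'E'
from h import *
print(sense())
for c in("top","side","wrist"):
    m=camera_model(c); print(c,{k:(np.round(v,3).tolist()) for k,v in m.items() if not isinstance(v,str)})
    cv2.imwrite(f"pics/{c}0.png",capture(c))
E
```

```text
{'time_s': 0.0, 'joints': array([-1.52441948e+00,  3.13438403e-01,  1.49843323e+00, -8.80690534e-06,
        1.33099628e+00, -2.23429625e-01]), 'dq': array([-0.00074248,  0.00020184,  0.00236247, -0.00037426,  0.00071991,
        0.0002219 ]), 'tau': array([ 5.99715950e-04, -4.12269974e+01, -2.59739542e+01, -1.84370192e-04,
        4.19706601e-03, -1.52877271e-05]), 'eef_pos': array([ 139.89506522, -505.75316312,  230.74246067]), 'ee_rot': array([-6.35507991e-04,  9.90914007e-01,  1.34495441e-01,  5.21130593e-05]), 'force': array([ 0.09222877, -0.46942187,  0.15619324]), 'wrist_torque': array([-0.01512945,  0.00412492,  0.00992369]), 'grip_force': 0.0, 'grip_width': 0.998058325054706}
top {'fx': 460.666, 'fy': 460.666, 'cx': 322.805, 'cy': 229.845, 'world_from_camera': [[-0.438, 0.794, -0.421, -61.366], [-0.899, -0.392, 0.195, 270.004], [-0.01, 0.464, 0.886, 1058.526], [0.0, 0.0, 0.0, 1.0]]}
side {'fx': 465.999, 'fy': 465.999, 'cx': 325.884, 'cy': 237.447, 'world_from_camera': [[-0.936, 0.194, -0.292, 232.56], [-0.351, -0.516, 0.781, 897.038], [0.001, 0.834, 0.551, 369.253], [0.0, 0.0, 0.0, 1.0]]}
wrist {'fx': 371.648, 'fy': 371.648, 'cx': 324.988, 'cy': 242.331, 'T_tool_cam': [[-0.001, 0.958, 0.288, 74.991], [1.0, 0.001, -0.0, 0.206], [-0.0, 0.288, -0.958, -142.333], [0.0, 0.0, 0.0, 1.0]]}
```

View pics/top0.png

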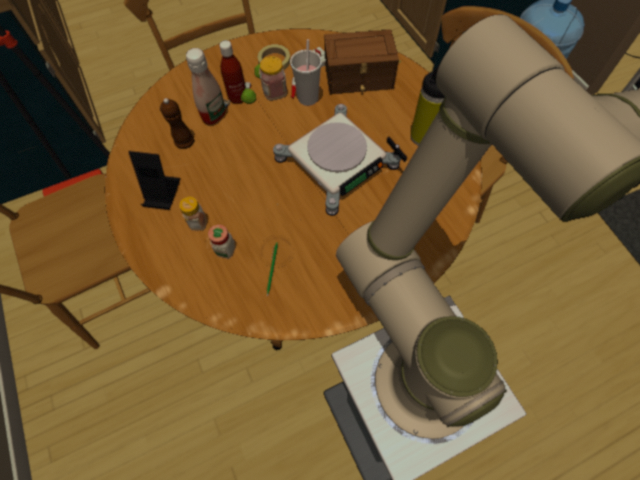

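View pics/side0.png

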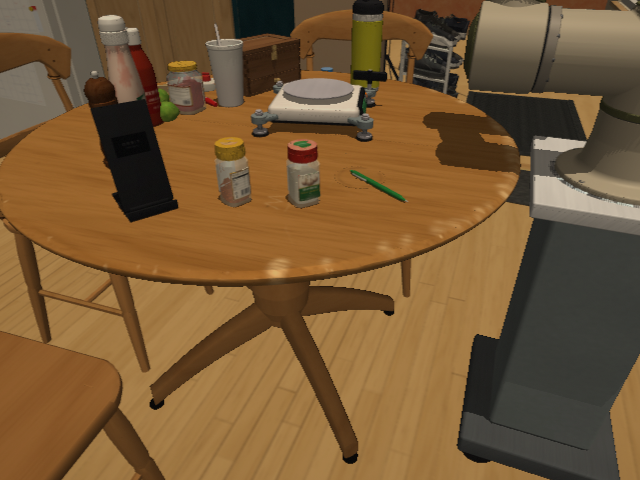

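The top view shows the pan at about (337,147), the T-handle bar at (396,150), the red lid at (219,234), the yellow lid at (190,206) and the flask at (427,115). In the side view the red lid is at (303,151) and the handle at (369,76).

Run:
```python
from h import *
t=cv2.imread("pics/top0.png"); s=cv2.imread("pics/side0.png")
for (u,v),n,z in [((337,147),"pan",74),((396,150),"handle",80),((219,234),"red",97),((190,206),"yel",100),((341,110),"footBL?",40),((281,153),"footL",40),((332,203),"footFL",40),((392,160),"footFR",40),((388,141),"bar a",83),((404,157),"bar b",83),((430,85),"flasktop",268)]: print(n,np.round(onz("top",u,v,z)))
for (u,v),n,z in [((317,90),"pan",74),((369,76),"handle",80),((303,147),"red",97),((230,145),"yel",100),((364,80),'flask',0)]: print("side",n,np.round(onz("side",u,v,z)))
c=cv2.resize(t[90:230,260:450],None,fx=4,fy=4,interpolation=cv2.INTER_CUBIC); cv2.imwrite("pics/c1.png",c)
w=cv2.imread("pics/wrist0.png")
```

```text
pan [614. -90.  74.]
handle [ 532. -222.   80.]
red [494. 282.  97.]
yel [596. 319. 100.]
footBL? [ 751. -172.   40.]
footL [687.  44.  40.]
footFL [483. -10.  40.]
footFR [ 532. -216.   40.]
bar a [ 566. -217.   83.]
bar b [ 502. -228.   83.]
flasktop [ 545. -292.  268.]
side pan [614. -66.  74.]
side handle [ 533. -197.   80.]
side red [495. 293.  97.]
side yel [598. 331. 100.]
side flask [ 618. -452.    0.]
```

View pics/c1.png

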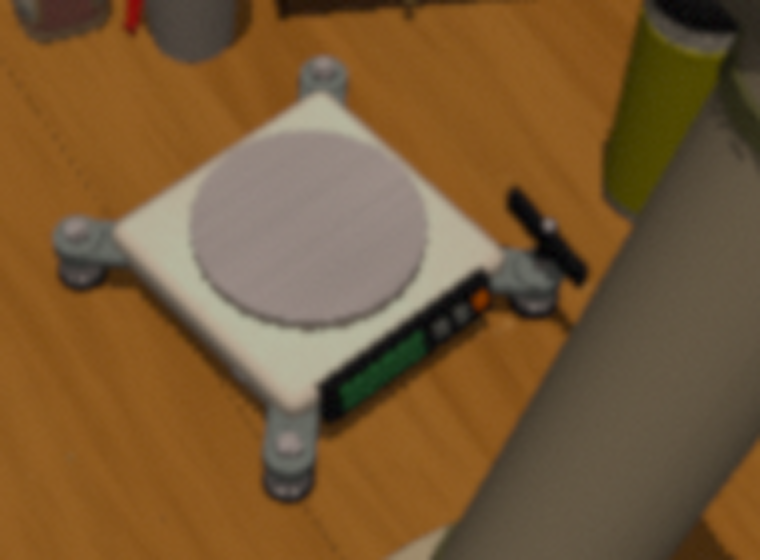

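View pics/wrist0.png

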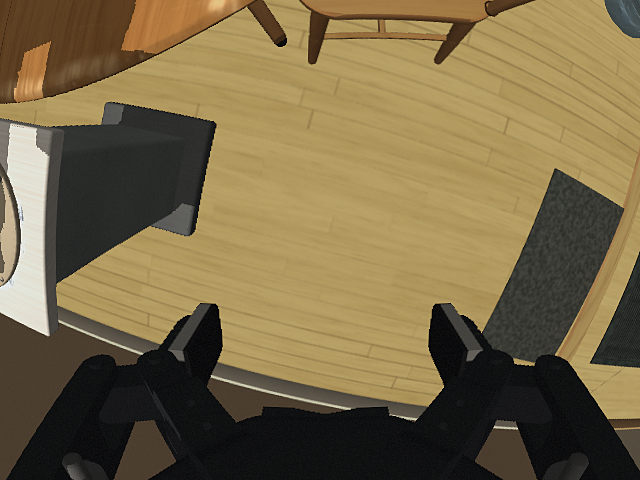

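Run:
```python
from h import *
t=cv2.imread("pics/top0.png"); s=cv2.imread("pics/side0.png")
def tri(a,b):
    o1,d1=ray("top",*a); o2,d2=ray("side",*b)
    A=np.stack([d1,-d2],1); k=np.linalg.lstsq(A,o2-o1,rcond=None)[0]
    p,q=o1+k[0]*d1,o2+k[1]*d2; return np.round((p+q)/2),np.round(np.linalg.norm(p-q),1)
def blobs(im,n,lo,hi,box):
    h=cv2.cvtColor(im,cv2.COLOR_BGR2HSV); m=cv2.inRange(h,lo,hi); k=np.zeros_like(m);x0,y0,x1,y1=box;k[y0:y1,x0:x1]=255
    nn,l,st,c=cv2.connectedComponentsWithStats(m&k)
    i=1+np.argmax(st[1:,4]); print(n,c[i].round(1),st[i]); return c[i]
rt=blobs(t,"redtop",(0,120,60),(9,255,255),(200,215,245,260))
rs=blobs(s,"redside",(0,150,60),(6,255,255),(280,135,325,170))
blobs(t,"yel",(20,150,100),(30,255,255),(175,190,210,220)); 
blobs(s,"yels",(20,150,60),(30,255,255),(205,130,255,165)); 
bt=blobs(t,"bart",(0,0,0),(180,255,50),(380,130,410,165))
bs=blobs(s,"bars",(0,0,0),(180,255,45),(350,66,390,82))
blobs(t,"flask",(25,150,50),(38,255,255),(405,75,450,150)); 
blobs(s,"flasks",(25,150,50),(38,255,255),(340,0,395,90)); 
print("bar",tri(bt,bs),"red",tri(rt,rs),"flask",tri((427,117),(366,45)))
print("flaskbase",onz("top",417,138,0),onz("top",430,88,215), onz("side",366,10,215))
```

```text
redtop [219.2 237.1] [209 226  20  19 167]
redside [302.1 155.1] [288 147  29  16 371]
yel [188.5 204.2] [180 197  18  16 158]
yels [229.7 149.7] [215 138  30  23 498]
bart [396.2 150.1] [387 138  19  23 143]
bars [369.8  75.2] [353  66  34  16 327]
flask [423.7 117.8] [412  94  29  49 738]
flasks [365.6  47.9] [ 351   20   32   68 1553]
bar (array([ 538., -226.,   74.]), np.float64(3.5)) red (array([499., 285.,  79.]), np.float64(4.1)) flask (array([ 576., -332.,  118.]), np.float64(15.1))
flaskbase [ 591.13693109 -338.26692755    0.        ] [ 577.18034303 -324.17134358  215.        ] [ 560.21049786 -240.42433078  215.        ]
```

```bash
python3 -m crank '[[[0.6,-0.22,-0.45,0,0,0,85],[0.6,-0.22,-0.45,0,0,0,85],[0.6,-0.22,-0.45,0,0,0,85],[0.6,-0.22,-0.45,0,0,0,85],[0.6,-0.22,-0.45,0,0,0,85],[0.6,-0.22,-0.45,0,0,0,85],[0.6,-0.22,-0.45,0,0,0,85],[0.6,-0.22,-0.45,0,0,0,85]]]' 30
python3 -m crank '[[[0.84,-0.3,0,0,0,0,85],[0.84,-0.3,0,0,0,0,85],[0.84,-0.3,0,0,0,0,85],[0.84,-0.3,0,0,0,0,85],[0.84,-0.3,0,0,0,0,85],[0.84,-0.3,0,0,0,0,85],[0.84,-0.3,0,0,0,0,85],[0.84,-0.3,0,0,0,0,85]]]'
python3 -m crank '[[[0.84,-0.3,0,0,0,0,85],[0.84,-0.3,0,0,0,0,85],[0.84,-0.3,0,0,0,0,85],[0.84,-0.3,0,0,0,0,85],[0.84,-0.3,0,0,0,0,85],[0.84,-0.3,0,0,0,0,85],[0.84,-0.3,0,0,0,0,85],[0.84,-0.3,0,0,0,0,85]]]'
python3 -m crank '[[[0,0,0,0,0,-1,85],[0,0,0,0,0,-1,85],[0,0,0,0,0,-1,85],[0,0,0,0,0,-1,85],[0,0,0,0,0,-1,85],[0,0,0,0,0,-1,85],[0,0,0,0,0,-1,85],[0,0,0,0,0,-1,85]]]'
python3 - <<'E'
from h import *
s=sense(); print(s['joints'])
E
```

```text
time_s: 0.95
eef_pos: [245.0, -430.7, 322.3]
ee_rot: [0.0, 0.991, 0.135, 0.0]
force: [0.5, -0.2, 0.4]
grip_width: 0.994
grip_force: 0.0
time_s: 1.75
eef_pos: [390.9, -327.7, 321.9]
ee_rot: [0.0, 0.991, 0.135, 0.0]
force: [-0.3, -0.6, 0.4]
grip_width: 0.996
grip_force: 0.0
time_s: 2.55
eef_pos: [536.7, -224.9, 321.8]
ee_rot: [0.0, 0.991, 0.135, 0.0]
force: [-0.5, 0.1, -0.0]
grip_width: 0.997
grip_force: 0.0
time_s: 3.35
eef_pos: [536.0, -225.5, 321.8]
ee_rot: [-0.0, 0.767, 0.641, 0.0]
force: [0.2, -0.6, 0.3]
grip_width: 0.994
grip_force: 0.0
[-5.99675935e-01  4.00994777e-01  1.14285472e+00  4.96744350e-05
  1.59776348e+00 -4.21655157e-01]
```

```bash
python3 -m crank '[[[0,0,0,0,0,-1,85],[0,0,0,0,0,-1,85],[0,0,0,0,0,-1,85],[0,0,0,0,0,-1,85],[0,0,0,0,0,-1,85],[0,0,0,0,0,-1,85],[0,0,0,0,0,-1,85],[0,0,0,0,0,-1,85]]]'
python3 -m crank '[[[0,0,0,0,0,-1,85],[0,0,0,0,0,-1,85],[0,0,0,0,0,-1,85],[0,0,0,0,0,-1,85],[0,0,0,0,0,-1,85],[0,0,0,0,0,-1,85],[0,0,0,0,0,0,85],[0,0,0,0,0,0,85]]]'
python3 - <<'E'
from h import *
cv2.imwrite("pics/w1.png",capture("wrist"))
E
```

```text
time_s: 4.15
eef_pos: [536.0, -225.5, 321.8]
ee_rot: [0.0, 0.311, 0.951, -0.0]
force: [0.5, -0.1, 0.4]
grip_width: 0.993
grip_force: 0.0
time_s: 4.95
eef_pos: [535.9, -225.9, 321.6]
ee_rot: [0.0, -0.098, 0.995, -0.0]
force: [-0.6, 0.2, -0.2]
grip_width: 0.997
grip_force: 0.0
```

View pics/w1.png

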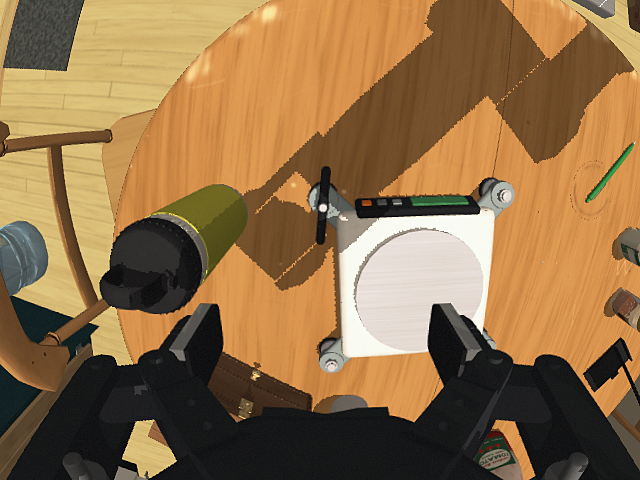

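The wrist view shows the T-handle bar running from (325,167) to (320,243), with its hub at (323,207). The pan is centred near (420,290), and the flask is at left with its base near (235,205).

Run:
```python
from h import *
w=cv2.imread("pics/w1.png"); h=cv2.cvtColor(w,cv2.COLOR_BGR2HSV)
m=cv2.inRange(h,(0,0,0),(180,255,40)); k=np.zeros_like(m);k[160:250,308:334]=255;m&=k
pts=cv2.findNonZero(m); r=cv2.minAreaRect(pts); b=cv2.boxPoints(r); print(r,b.round(1).tolist())
for u,v in b: print(onz("wrist",u,v,83).round(1))
c=onz("wrist",*r[0],83);print("bar centre",c, "hub",onz("wrist",323,207,84))
e=sorted(b.tolist(),key=lambda p:p[1]); p=onz("wrist",*np.mean(e[:2],0),83);q=onz("wrist",*np.mean(e[2:],0),83);d=p-q;print("len",np.linalg.norm(d),"yaw",np.degrees(np.arctan2(d[1],d[0])))
m=cv2.inRange(h,(0,0,130),(180,40,212));k[:]=0;k[225:355,350:488]=255
cs=cv2.findContours(m&k,0,2)[0];cc=max(cs,key=cv2.contourArea);print("pan px",cv2.fitEllipse(cc),cv2.boundingRect(cc))
print("pan",onz("wrist",419.5,291,74)); 
for f in [(356,290),(483,290),(420,230),(420,350)]: print(onz("wrist",*f,74).round())
for n,f in dict(FL=(504,196),BR=(332,364),FR=(323,205)).items(): print(n,onz("wrist",*f,45).round())
print("flask edge",onz("wrist",247,200,0),onz("wrist",225,185,0))
```

```text
((318.7854919433594, 204.68405151367188), (21.98089599609375, 77.40687561035156), 9.819300651550293) [[301.3999938964844, 240.89999389648438], [314.6000061035156, 164.6999969482422], [336.20001220703125, 168.39999389648438], [323.0, 244.6999969482422]]
[ 581.7 -242.9   83. ]
[ 499.1 -244.4   83. ]
[ 498.6 -221.9   83. ]
[ 581.3 -219.3   83. ]
bar centre [ 539.33714173 -232.12671061   83.        ] hub [ 540.70492449 -227.37197812   84.        ]
len 82.7043311859557 yaw -178.59741874362098
pan px ((484.8859558105469, 335.5895690917969), (3.1432158946990967, 8.679401397705078), 143.7325439453125) (482, 332, 6, 8)
pan [617.96740707 -96.66182466  74.        ]
[ 630. -171.   74.]
[603. -15.  74.]
[ 546. -117.   74.]
[698. -71.  74.]
FL [488. -10.  45.]
BR [ 758. -172.   45.]
FR [ 546. -227.   45.]
flask edge [ 566.83257297 -322.22327546    0.        ] [ 552.54447403 -353.99740228    0.        ]
```

```bash
python3 -m crank '[[[-0.07,-0.03,0.95,0,0,0,85],[-0.08,-0.04,0.95,0,0,0,85],[0,0,0.95,0,0,0,85],[0,0,0.95,0,0,0,85],[0,0,0.95,0,0,0,85],[0,0,0.95,0,0,0,85],[0,0,0.95,0,0,0,85],[0,0,0.8,0,0,0,85]]]'
python3 - <<'E'
from h import *
p,q=onz("wrist",325,167,83),onz("wrist",320,243,83)
w=capture("wrist"); cv2.imwrite("pics/w2.png",w)
s=sense();print(s['eef_pos'],s['force'])
E
```

```text
time_s: 5.8
eef_pos: [539.6, -227.1, 133.9]
ee_rot: [-0.0, -0.098, 0.995, 0.0]
force: [-0.5, 0.6, -0.8]
grip_width: 0.999
grip_force: 0.0
[ 538.42080087 -226.31518522  130.73185821] [-1.1589639   1.46238624 -1.9037864 ]
```

View pics/w2.png

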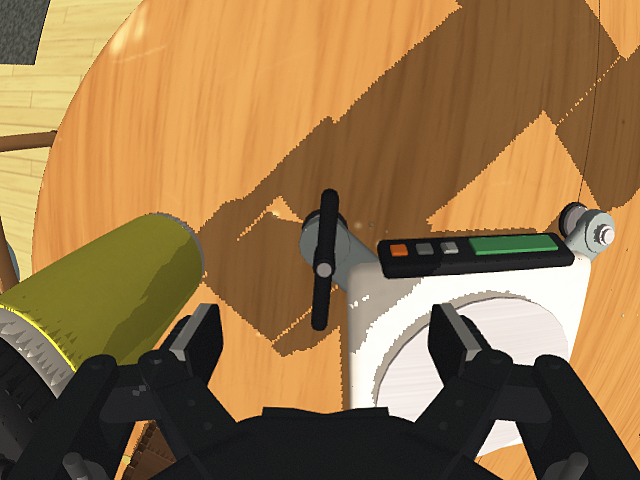

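The bar now runs from (330,190) to (319,328), and its hub is a grey dot at (324,269). The flask is well clear on the left.

Run:
```python
from h import *
p,q=onz("wrist",330,191,83),onz("wrist",319,328,83);d=p-q
print(p,q,(p+q)/2,np.linalg.norm(d),np.degrees(np.arctan2(d[1],d[0]))%360,"hub",onz("wrist",324,269,84))
s=sense();print(s['eef_pos']); q=s['ee_rot'];T=R.from_quat([q[1],q[2],q[3],q[0]]).as_matrix();print(T.round(3).tolist(), s['joints'][5])
t=s['eef_pos'];h=onz("wrist",324,269,84);print("tool delta to hub",T.T@(h-t))
```

```text
[ 496.18472399 -232.07165768   83.        ] [ 575.85912574 -222.41847338   83.        ] [ 536.02192486 -227.24506553   83.        ] 80.25705115854551 186.90816621699804 hub [ 538.51237016 -226.83467308   84.        ]
[ 538.42080087 -226.31518522  130.73185821]
[[-0.981, -0.196, -0.005], [-0.196, 0.981, 0.003], [0.004, 0.004, -1.0]] -2.366453979130357
tool delta to hub [-0.18134411 -0.72504913 46.72885877]
```

```bash
python3 -m crank '[[[0,-0.03,0.5,0,0,0.5,85],[0,0,0.5,0,0,0,85],[0,0,0.5,0,0,0,60],[0,0,0.5,0,0,0,45],[0,0,0.4,0,0,0,30],[0,0,0.27,0,0,0,20],[0,0,0,0,0,0,16],[0,0,0,0,0,0,16]]]' 20
python3 -m crank '[[[0,0,0,0,0,0,16],[0,0,0,0,0,0,16],[0,0,0,0,0,0,14],[0,0,0,0,0,0,13],[0,0,0,0,0,0,13],[0,0,0,0,0,0,13],[0,0,0,0,0,0,13],[0,0,0,0,0,0,13]]]' 20
python3 - <<'E'
from h import *
w=capture("wrist"); cv2.imwrite("pics/w3.png",w)
s=sense();print(s['eef_pos'],s['force'],s['grip_width']*85.4)
E
```

```text
time_s: 6.65
eef_pos: [540.1, -228.2, 68.6]
ee_rot: [0.0, -0.065, 0.998, -0.0]
force: [0.2, 0.0, 0.1]
grip_width: 0.187
grip_force: 0.0
time_s: 7.45
eef_pos: [539.9, -228.1, 68.3]
ee_rot: [0.0, -0.065, 0.998, -0.0]
force: [0.4, -0.5, -0.7]
grip_width: 0.155
grip_force: 0.0
[ 539.88618388 -228.11549229   68.29893559] [-0.31700844 -0.00235979  0.67365024] 12.861856758445162
```

View pics/w3.png

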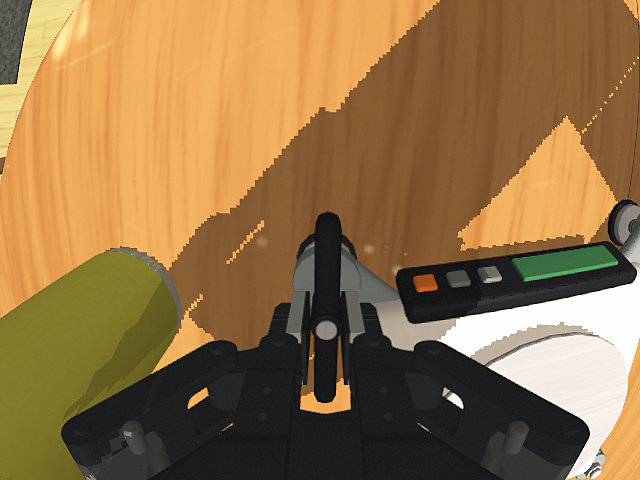

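The bar sits between the nearly closed pads, with the hub dot at (326,328).

Run:
```python
from h import *
s=sense();t=s['eef_pos'];q=s['ee_rot'];T=R.from_quat([q[1],q[2],q[3],q[0]]).as_matrix()
for z in(78,82,86):
  h=onz("wrist",326,328,z);print(z,h,"tool d",T.T@(h-t), [ (T.T@(onz("wrist",u,v,z)-t)).round(1).tolist() for u,v in((328,213),(325,400))])
```

```text
78 [ 544.28406457 -227.20578309   78.        ] tool d [-4.47879593  0.33071743 -9.70106123] [[43.3, 1.0, -9.7], [-43.7, -0.1, -9.7]]
82 [ 541.98638629 -227.51730649   82.        ] tool d [ -2.16013216   0.32000216 -13.70106821] [[44.2, 1.0, -13.7], [-40.2, -0.1, -13.7]]
86 [ 539.688708   -227.82882988   86.        ] tool d [  0.15853162   0.30928688 -17.70107518] [[45.1, 1.0, -17.7], [-36.7, -0.1, -17.7]]
```

```bash
python3 -m crank '[[[0,0.01,0.1,0,0,0,13],[0,0,0,0,0,0,12],[0,0,0,0,0,0,11],[0,0,0,0,0,0,10],[0,0,0,0,0,0,9],[0,0,0,0,0,0,8],[0,0,0,0,0,0,6],[0,0,0,0,0,0,6]]]' 20
python3 - <<'E'
from h import *
for i in range(3):
  capture("wrist");s=sense();print(s['eef_pos'].round(2),s['force'].round(2),s['wrist_torque'].round(3),s['grip_width']*85.4,s['grip_force'])
E
```

```text
time_s: 8.3
eef_pos: [539.8, -227.8, 65.8]
ee_rot: [-0.0, -0.065, 0.998, 0.0]
force: [-0.9, 1.3, -0.3]
grip_width: 0.111
grip_force: 19.7
[ 539.81 -227.75   65.76] [-0.48  1.08  0.07] [ 0.272  0.078 -0.043] 9.24274115186844 19.701662957668304
[ 539.79 -227.77   65.75] [-0.45  1.74  0.67] [0.342 0.117 0.036] 9.675553592839533 19.70214754343033
[ 539.8  -227.76   65.76] [0.58 0.96 1.21] [0.353 0.154 0.017] 9.468609818615496 19.702656269073486
```

```bash
for i in 1 2 3; do python3 -m crank '[[[0,0,0.01,0,0,0,6],[0,0,0.01,0,0,0,6],[0,0,0.01,0,0,0,6],[0,0,0.01,0,0,0,6],[0,0,0,0,0,0,6],[0,0,0,0,0,0,6],[0,0,0,0,0,0,6],[0,0,0,0,0,0,6]]]' | grep -E 'eef|force:'
python3 - <<'E'
from h import *
F=[]
for i in range(4):
  capture("wrist");s=sense();F.append(np.r_[s['eef_pos'],s['force'],s['wrist_torque']*100])
print(np.mean(F,0).round(2))
E
done
```

```text
eef_pos: [539.8, -228.0, 65.1]
force: [-3.4, 0.8, 5.2]
grip_force: 20.5
[ 539.81 -228.     65.03   -3.47    1.26    5.03   35.93   54.68    1.67]
eef_pos: [539.8, -228.2, 64.5]
force: [-4.8, 0.5, 9.3]
grip_force: 21.3
[ 539.79 -228.18   64.53   -5.58    1.28    9.14   39.8    87.76    1.74]
eef_pos: [539.8, -228.3, 64.1]
force: [-7.2, 1.0, 12.9]
grip_force: 22.2
[ 539.8  -228.35   64.06   -7.61    1.54   13.43   48.4   115.66   -3.42]
```

```bash
python3 -m crank '[[[0,0,-0.06,0,0,0,6],[0,0,-0.06,0,0,0,6],[0,0,0,0,0,0,20],[0,0,0,0,0,0,24],[0,0,0,0,0,0,24],[0,0,-0.5,0,0,0,24],[0,0,-0.4,0,0,0,24],[0,0,-0.2,0,0,0,24]]]' | grep -E 'eef|force:'
python3 -m crank '[[[0,0,0,0,0,0,0],[0,0,0,0,0,0,0],[0,0,0,0,0,0,0],[0,0,0,0,0,0,0],[0,0,0.08,0,0,0,0],[0,0,0.08,0,0,0,0],[0,0,0.08,0,0,0,0],[0,0,0,0,0,0,0]]]' | grep -E 'eef|force:'
for i in 1 2 ; do
python3 - <<'E'
from h import *
F=[]
for i in range(4):
  capture("wrist");s=sense();F.append(np.r_[s['eef_pos'],s['force'],s['wrist_torque']*100])
print(np.mean(F,0).round(2))
E
[ $i = 1 ] && python3 -m crank '[[[0,0,0.02,0,0,0,0],[0,0,0.02,0,0,0,0],[0,0,0.02,0,0,0,0],[0,0,0,0,0,0,0],[0,0,0,0,0,0,0],[0,0,0,0,0,0,0],[0,0,0,0,0,0,0],[0,0,0,0,0,0,0]]]' | grep -E 'eef|force:'
done
```

```text
eef_pos: [540.4, -228.3, 95.1]
force: [0.6, -0.1, -1.2]
grip_force: 0.0
eef_pos: [539.7, -227.7, 86.8]
force: [0.2, 0.5, 0.1]
grip_force: 0.0
[ 5.3984e+02 -2.2787e+02  8.7250e+01 -8.0000e-02  5.3000e-01 -2.0000e-01
  1.5600e+00 -1.1400e+00 -1.3900e+00]
eef_pos: [539.9, -227.9, 85.8]
force: [0.5, 0.4, -0.4]
grip_force: 0.0
[ 5.3986e+02 -2.2786e+02  8.5800e+01  3.1000e-01  6.9000e-01  3.6000e-01
 -9.5000e-01  2.7800e+00  1.1200e+00]
```

```bash
for i in 1 2 3 4 5; do python3 -m crank '[[[0,0,0.02,0,0,0,0],[0,0,0.02,0,0,0,0],[0,0,0,0,0,0,0],[0,0,0,0,0,0,0],[0,0,0,0,0,0,0],[0,0,0,0,0,0,0],[0,0,0,0,0,0,0],[0,0,0,0,0,0,0]]]' | grep -E 'eef|force: \['
python3 - <<'E'
from h import *
F=[]
for i in range(2):
  capture("wrist");s=sense();F.append(np.r_[s['eef_pos'],s['force'],s['wrist_torque']*100])
print(np.mean(F,0).round(2))
E
done
```

```text
eef_pos: [539.9, -227.9, 84.8]
force: [-0.1, 0.4, -1.3]
[ 5.3985e+02 -2.2785e+02  8.4800e+01  2.9000e-01 -4.3000e-01  3.1000e-01
 -1.8000e+00  5.7000e-01 -2.0100e+00]
eef_pos: [539.8, -227.9, 83.8]
force: [-0.0, 1.3, 0.8]
[ 5.3986e+02 -2.2788e+02  8.3810e+01 -1.3000e-01  5.2000e-01  2.7000e-01
 -1.8100e+00 -2.7100e+00 -5.0300e+00]
eef_pos: [539.9, -228.0, 82.9]
force: [-2.1, -0.9, 5.2]
[ 539.89 -228.02   82.91   -1.78   -1.41    5.16  -21.7    31.23   -6.44]
eef_pos: [539.9, -228.2, 82.4]
force: [-3.9, -2.1, 8.9]
[ 539.85 -228.24   82.34   -3.59   -1.25    8.65  -27.83   61.32    0.72]
eef_pos: [539.8, -228.4, 81.9]
force: [-6.3, -1.3, 13.1]
[ 539.84 -228.42   81.89   -6.     -1.48   13.21  -22.7    96.15    4.03]
```

```bash
python3 -m crank '[[[0,0,-0.4,0,0,0,0],[0,0,-0.2,0,0,0,24],[0,0,0,0,0,0,24],[0,0,0,0,0,0,24],[0,0,0.3,0,0,0,24],[0,0,0.4,0,0,0,24],[0,0,0.4,0,0,0,20],[0,0,0.1,0,0,0,16]]]' 20| grep -E 'eef|force:'
python3 -m crank '[[[0,0,0,0,0,0,13],[0,0,0,0,0,0,12],[0,0,0,0,0,0,11],[0,0,0,0,0,0,10],[0,0,0,0,0,0,9],[0,0,0,0,0,0,8],[0,0,0,0,0,0,6],[0,0,0,0,0,0,6]]]' | grep -E 'eef|force:'
python3 -m crank '[[[0,0,0,0,0,0.5,6],[0,0,0.01,0,0,0.5,6],[0,0,0,0,0,0.5,6],[0,0,0.01,0,0,0.5,6],[0,0,0,0,0,0.5,6],[0,0,0.01,0,0,0.5,6],[0,0,0,0,0,0.5,6],[0,0,0,0,0,0,6]]]' | grep -E 'eef|force:|ee_rot'
python3 - <<'E'
from h import *
F=[]
for i in range(3):
  capture("wrist");s=sense();F.append(np.r_[s['eef_pos'],s['force'],s['wrist_torque']*100])
print(np.mean(F,0).round(2))
E
```

```text
eef_pos: [539.1, -227.4, 63.8]
force: [-0.1, -1.2, 0.2]
grip_force: 0.0
eef_pos: [540.0, -227.8, 66.0]
force: [-0.3, 1.9, 2.6]
grip_force: 19.9
eef_pos: [540.0, -228.1, 65.3]
ee_rot: [0.0, 0.179, 0.984, -0.0]
force: [0.0, -0.1, 3.1]
grip_force: 20.1
[ 5.3996e+02 -2.2809e+02  6.5310e+01 -5.3000e-01  1.3000e-01  4.0700e+00
  1.3320e+01  9.4100e+00 -2.5100e+00]
```

```bash
python3 -m crank '[[[0,0,0,0,0,0.5,6],[0,0,0,0,0,0.5,6],[0,0,0,0,0,0.5,6],[0,0,0.01,0,0,0.5,6],[0,0,0,0,0,0.5,6],[0,0,0.01,0,0,0.5,6],[0,0,0,0,0,0.5,6],[0,0,0,0,0,0,6]]]' | grep -E 'eef|force:|ee_rot'
python3 - <<'E'
from h import *
F=[]
for i in range(3):
  capture("wrist");s=sense();F.append(np.r_[s['eef_pos'],s['force'],s['wrist_torque']*100])
print(np.mean(F,0).round(2))
E
python3 -m crank '[[[0,0,0,0,0,0,14],[0,0,0,0,0,0,20],[0,0,0,0,0,0,24],[0,0,0,0,0,0,24],[0,0,-0.4,0,0,0,24],[0,0,-0.4,0,0,0,20],[0,0,-0.2,0,0,0,0],[0,0,0,0,0,0,0]]]' | grep -E 'eef|force:'
python3 -m crank '[[[0,0,0,0,0,0,0],[0,0,0,0,0,0,0],[0,0,0.1,0,0,0,0],[0,0,0.1,0,0,0,0],[0,0,0.1,0,0,0,0],[0,0,0.06,0,0,0,0],[0,0,0,0,0,0,0],[0,0,0,0,0,0,0]]]' | grep -E 'eef|force:'
```

```text
eef_pos: [539.8, -228.3, 64.8]
ee_rot: [0.0, 0.411, 0.912, -0.0]
force: [-1.6, -1.7, 5.0]
grip_force: 20.3
[ 539.83 -228.26   64.8    -1.97   -1.59    5.02   -8.39   31.87   -4.05]
eef_pos: [540.3, -228.2, 90.8]
force: [-0.4, 1.1, -0.1]
grip_force: 0.0
eef_pos: [539.9, -228.1, 81.7]
force: [-4.9, 1.6, 11.5]
grip_force: 5.7
```

```bash
for i in 1 2 3 4; do python3 -m crank '[[[0,0,-0.01,0,0,0,0],[0,0,-0.01,0,0,0,0],[0,0,0,0,0,0,0],[0,0,0,0,0,0,0],[0,0,0,0,0,0,0],[0,0,0,0,0,0,0],[0,0,0,0,0,0,0],[0,0,0,0,0,0,0]]]' | grep -E 'time'
python3 - <<'E'
from h import *
F=[]
for i in range(3):
  capture("wrist");s=sense();F.append(np.r_[s['eef_pos'],s['force'],s['wrist_torque']*100])
print(np.mean(F,0).round(2))
E
done
python3 - <<'E'
from h import *
w=capture("wrist");cv2.imwrite("pics/w4.png",w); cv2.imwrite("pics/side1.png",capture("side"))
E
```

```text
time_s: 24.65
[ 5.3986e+02 -2.2797e+02  8.1840e+01 -3.2900e+00  1.2500e+00  8.9500e+00
  2.3200e+01  5.9320e+01  2.8000e-01]
time_s: 25.6
[ 5.3983e+02 -2.2791e+02  8.1980e+01 -1.9600e+00  1.2000e+00  5.6700e+00
  1.6700e+01  4.0170e+01  4.7000e-01]
time_s: 26.55
[ 539.84 -227.86   82.06   -2.13    0.63    4.44   13.81   37.03   -1.56]
time_s: 27.5
[ 5.3986e+02 -2.2787e+02  8.2540e+01 -2.7000e-01 -3.0000e-01 -2.2000e-01
  1.4900e+00  1.9000e-01  1.4600e+00]
```

View pics/w4.png

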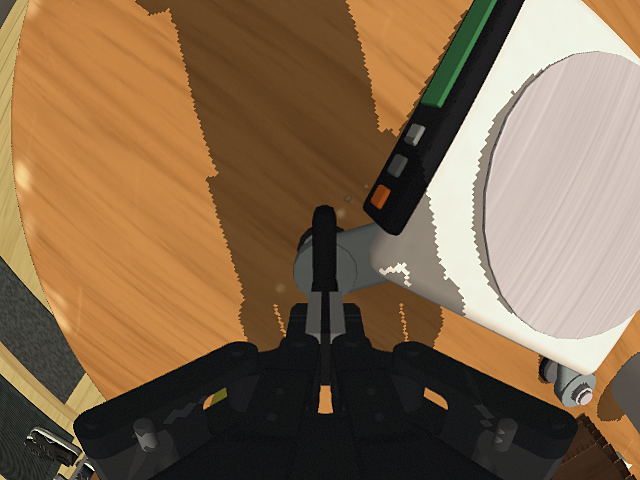

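```bash
python3 -m crank '[[[0,0,-0.3,0,0,0,0],[0,0,-0.2,0,0,0,24],[0,0,0,0,0,0,24],[0,0,0,0,0,0,24],[0,0,0.3,0,0,0,24],[0,0,0.4,0,0,0,24],[0,0,0.4,0,0,0,20],[0,0,0.1,0,0,0,16]]]' 20| grep -E 'eef|force:'
python3 -m crank '[[[0,0,0,0,0,0,13],[0,0,0,0,0,0,11],[0,0,0,0,0,0,9],[0,0,0,0,0,0,6],[0,0,0,0,0,0,6],[0,0,0,0,0,0.5,6],[0,0,0,0,0,0.5,6],[0,0,0.01,0,0,0.5,6]]]' | grep -E 'eef|force:'
python3 -m crank '[[[0,0,0,0,0,0.5,6],[0,0,0.01,0,0,0.5,6],[0,0,0,0,0,0.5,6],[0,0,0,0,0,0.5,6],[0,0,0,0,0,0,6],[0,0,0,0,0,0,13],[0,0,0,0,0,0,20],[0,0,0,0,0,0,24]]]' | grep -E 'eef|force:|ee_rot'
python3 -m crank '[[[0,0,-0.4,0,0,0,24],[0,0,-0.4,0,0,0,20],[0,0,-0.2,0,0,0,0],[0,0,0,0,0,0,0],[0,0,0,0,0,0,0],[0,0,0.1,0,0,0,0],[0,0,0.1,0,0,0,0],[0,0,0.08,0,0,0,0]]]' | grep -E 'eef|force:'
for i in 1 2 3; do python3 - <<'E'
from h import *
F=[]
for i in range(3):
  capture("wrist");s=sense();F.append(np.r_[s['eef_pos'],s['force'],s['wrist_torque']*100])
print(np.mean(F,0).round(2),s['time_s'])
E
[ $i != 3 ] && python3 -m crank '[[[0,0,0.01,0,0,0,0],[0,0,0.01,0,0,0,0],[0,0,0,0,0,0,0],[0,0,0,0,0,0,0],[0,0,0,0,0,0,0],[0,0,0,0,0,0,0],[0,0,0,0,0,0,0],[0,0,0,0,0,0,0]]]' | grep -E 'time'
done
```

```text
eef_pos: [539.1, -227.4, 63.1]
force: [0.1, -0.4, 0.9]
grip_force: 0.0
eef_pos: [539.8, -228.2, 65.0]
force: [-3.4, -2.4, 2.0]
grip_force: 19.9
eef_pos: [540.0, -227.7, 64.5]
ee_rot: [0.0, 0.619, 0.785, 0.0]
force: [-0.1, 0.0, 0.3]
grip_force: 0.0
eef_pos: [539.7, -227.7, 81.9]
force: [-0.0, 0.4, -0.4]
grip_force: 0.0
[ 5.3970e+02 -2.2779e+02  8.2050e+01  2.3000e-01  1.2000e-01  4.0000e-02
 -5.1000e-01 -1.5100e+00 -2.3000e-01] 31.1
time_s: 31.9
[ 5.3986e+02 -2.2787e+02  8.2060e+01  3.2000e-01 -2.3000e-01 -1.0000e-02
 -3.4000e-01 -1.0900e+00 -1.3000e-01] 32.05
time_s: 32.85
[ 5.3990e+02 -2.2791e+02  8.1640e+01 -8.2000e-01  3.3000e-01  3.2500e+00
  3.2200e+00  1.5070e+01  1.0300e+00] 33.0
```

```bash
for i in 1 2 3; do python3 -m crank '[[[0,0,0.01,0,0,0,0],[0,0,0.01,0,0,0,0],[0,0,0,0,0,0,0],[0,0,0,0,0,0,0],[0,0,0,0,0,0,0],[0,0,0,0,0,0,0],[0,0,0,0,0,0,0],[0,0,0,0,0,0,0]]]' | grep -E 'time'
python3 - <<'E'
from h import *
F=[]
for i in range(2):
  capture("wrist");s=sense();F.append(np.r_[s['eef_pos'],s['force'],s['wrist_torque']*100])
print(np.mean(F,0).round(2),s['time_s'])
E
done
```

```text
time_s: 33.8
[ 5.3993e+02 -2.2797e+02  8.1480e+01 -2.2100e+00  6.4000e-01  7.4400e+00
  8.2400e+00  3.2550e+01 -4.5000e-01] 33.9
time_s: 34.7
[ 539.98 -228.02   81.33   -3.11    0.6     9.68   17.37   49.41   -2.85] 34.8
time_s: 35.6
[ 540.01 -228.07   81.2    -3.27    1.29   12.53   25.02   70.73   -0.66] 35.7
```

```bash
python3 -m crank '[[[0,0,-0.9,0,0,0,0],[0,0,-0.9,0,0,0,0],[0.9,0.12,-0.75,0,0,0,85],[0.9,0.12,-0.75,0,0,0,85],[0.9,0.12,-0.75,0,0,0,85],[0.9,0.12,-0.75,0,0,0,85],[0.9,0.12,-0.75,0,0,0,85],[0.9,0.12,-0.75,0,0,0,85]]]' | grep -E 'eef|force:'
python3 -m crank '[[[1,0.15,0,0,0,0,85],[1,0.15,0,0,0,0,85],[1,0.15,0,0,0,0,85],[1,0.15,0,0,0,0,85],[1,0.15,0,0,0,0,85],[1,0.15,0,0,0,0,85],[1,0.15,0,0,0,0,85],[1,0.15,0,0,0,0,85]]]' | grep -E 'eef|force:'
python3 -m crank '[[[1,0.15,0,0,0,0,85],[1,0.15,0,0,0,0,85],[1,0.15,0,0,0,0,85],[1,0.15,0,0,0,0,85],[1,0.15,0,0,0,0,85],[1,0.15,0,0,0,0,85],[1,0.15,0,0,0,0,85],[0,0,0,0,0,1,85]]]' | grep -E 'eef|force:'
python3 -m crank '[[[0,0,0,0,0,1,85],[0,0,0,0,0,1,85],[0,0,0,0,0,1,85],[0,0,0,0,0,0,85],[0,0,0,0,0,0,85],[0,0,0,0,0,0,85],[0,0,0,0,0,0,85],[0,0,0,0,0,0,85]]]'
python3 - <<'E'
from h import *
w=capture("wrist");cv2.imwrite("pics/w5.png",w)
E
```

```text
eef_pos: [525.6, -91.4, 237.8]
force: [-0.6, -0.1, -0.2]
grip_force: 0.0
eef_pos: [508.2, 110.2, 237.1]
force: [0.5, -0.2, 0.1]
grip_force: 0.0
eef_pos: [492.6, 287.8, 236.8]
force: [0.3, 0.4, 0.2]
grip_force: 0.0
time_s: 38.9
eef_pos: [493.4, 285.4, 237.5]
ee_rot: [-0.0, 0.812, 0.584, -0.0]
force: [-0.6, 0.8, -0.2]
grip_width: 1.001
grip_force: 0.0
```

View pics/w5.png

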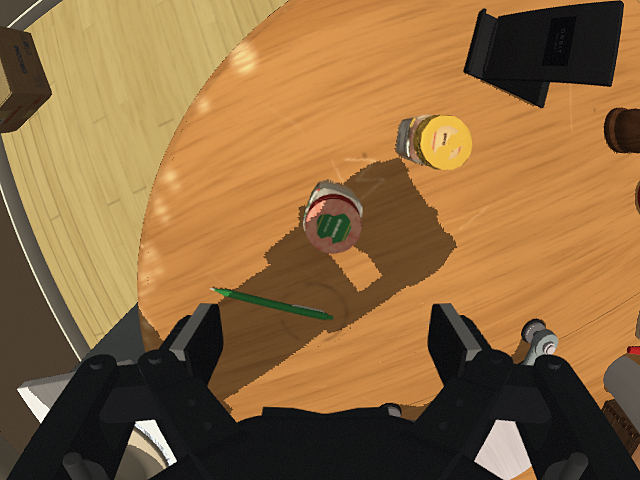

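The red lid's top is centred at about (333,226), the yellow lid is at (446,143), and the pen lies below at (272,303).

Run:
```python
from h import *
w=cv2.imread("pics/w5.png");h=cv2.cvtColor(w,cv2.COLOR_BGR2HSV)
m=cv2.inRange(h,(150,60,40),(180,255,255))|cv2.inRange(h,(0,60,40),(8,255,255));k=np.zeros_like(m);k[185:260,295:370]=255
pts=cv2.findNonZero(cv2.morphologyEx(m&k,cv2.MORPH_OPEN,np.ones((3,3))));print(cv2.boundingRect(pts),cv2.minEnclosingCircle(pts))
s=sense();t=s['eef_pos'];q=s['ee_rot'];T=R.from_quat([q[1],q[2],q[3],q[0]]).as_matrix()
for p in((333,226),(305,226),(361,226),(333,199),(333,254),(446,143),(330,316)):
  z=97 if p!=(330,316) else 5; x=onz("wrist",*p,z);print(p,x.round(1),(T.T@(x-t)).round(1))
print(t,s['joints'])
```

```text
(305, 194, 53, 57) ((332.5555419921875, 223.22222900390625), 29.57526969909668)
(333, 226) [501.4 285.2  97. ] [  2.3   7.8 140.5]
(305, 226) [480.6 292.2  97. ] [  2.4 -14.2 140.5]
(361, 226) [522.4 278.2  97. ] [  2.3  29.8 140.5]
(333, 199) [508.2 305.6  97. ] [ 23.9   7.7 140.5]
(333, 254) [494.2 263.1  97. ] [-20.9   7.9 140.5]
(446, 143) [606.3 321.1  97. ] [ 69.7  95.8 140.5]
(330, 316) [460.1 163.4   5. ] [-126.3    7.2  232.5]
[493.34551159 285.41350817 237.54174202] [3.18969052e-01 4.08554485e-01 1.34667298e+00 3.94566377e-05
 1.38640912e+00 6.41842060e-01]
```

```bash
python3 -m crank '[[[0.07,0.31,0.96,0,0,0,85],[0,0,0.96,0,0,0,85],[0,0,0.96,0,0,0,85],[0,0,0.96,0,0,0,85],[0,0,0.96,0,0,0,85],[0,0,0.96,0,0,0,85],[0,0,0.96,0,0,0,85],[0,0,0.96,0,0,0,85]]]' 25 | grep -E 'eef|force:'
python3 -m crank '[[[0,0,0,0,0,0,70],[0,0,0,0,0,0,60],[0,0,0,0,0,0,50],[0,0,0,0,0,0,47],[0,0,0,0,0,0,45],[0,0,0,0,0,0,43],[0,0,0,0,0,0,40],[0,0,0,0,0,0,40]]]' 25
```

```text
eef_pos: [501.3, 284.6, 44.7]
force: [-0.5, 0.7, 0.2]
grip_force: 0.0
time_s: 40.55
eef_pos: [501.9, 285.0, 47.1]
ee_rot: [0.0, 0.812, 0.584, 0.001]
force: [-2.1, 0.3, 6.9]
grip_width: 0.581
grip_force: 25.9
```

Run:
```python
from h import *
# pan centre from the top view before the arm covered it (mask of the steel disc) and from wrist view w1
t=cv2.imread("pics/top0.png"); h=cv2.cvtColor(t,cv2.COLOR_BGR2HSV)
print(h[147,337],h[147,375],h[180,335])
m=cv2.inRange(h,(0,0,100),(30,60,175))|cv2.inRange(h,(150,0,100),(180,60,175));k=np.zeros_like(m);k[118:175,300:372]=255
cc=max(cv2.findContours(m&k,0,2)[0],key=cv2.contourArea);e=cv2.fitEllipse(cc);print(e,cv2.boundingRect(cc),onz("top",*e[0],74))
```

```text
[  9  34 148] [ 22  42 181] [ 27  36 182]
((336.8652038574219, 146.97283935546875), (51.879276275634766, 62.06535339355469), 90.7901382446289) (307, 118, 65, 56) [614.42530902 -89.37747611  74.        ]
```

```bash
python3 -m crank '[[[0,0,-0.3,0,0,0,40],[0,0,-0.6,0,0,0,40],[0,0,-0.7,0,0,0,40],[0,0,-0.7,0,0,0,40],[0,0,-0.7,0,0,0,40],[0,0,-0.7,0,0,0,40],[0,0,-0.7,0,0,0,40],[0,0,-0.4,0,0,0,40]]]' | grep -E 'eef|force:'
python3 -m crank '[[[-0.4,0.29,0,0,0,0,40],[-0.8,0.58,0,0,0,0,40],[-0.9,0.65,0,0,0,0,40],[-0.9,0.65,0,0,0,0,40],[-0.9,0.65,0,0,0,0,40],[-0.9,0.65,0,0,0,0,40],[-0.9,0.65,0,0,0,0,40],[-0.9,0.65,0,0,0,0,40]]]' | grep -E 'eef|force:'
python3 -m crank '[[[-0.9,0.65,0,0,0,0,40],[-0.9,0.65,0,0,0,0,40],[-0.9,0.65,0,0,0,0,40],[-0.9,0.65,0,0,0,0,40],[-0.9,0.65,0,0,0,0,40],[-0.9,0.65,0,0,0,0,40],[-0.6,0.43,0,0,0,0,40],[-0.24,0.18,0,0,0,0,40]]]' | grep -E 'eef|force:'
python3 -m crank '[[[0,0,0,0,0,0,40],[0,0,0,0,0,0,40],[0,0,0,0,0,0,40],[0,0,0,0,0,0,40],[0,0,0,0,0,0,40],[0,0,0,0,0,0,40],[0,0,0,0,0,0,40],[0,0,0,0,0,0,40]]]'
python3 - <<'E'
from h import *
w=capture("wrist");cv2.imwrite("pics/w6.png",w); s=capture("side"); cv2.imwrite("pics/side2.png",s); print(sense()['force'])
E
```

```text
eef_pos: [501.7, 284.7, 167.4]
force: [0.6, -0.6, -1.3]
grip_force: 26.7
eef_pos: [561.7, 88.2, 164.5]
force: [0.0, 0.0, -1.7]
grip_force: 26.7
eef_pos: [619.0, -95.4, 164.7]
force: [0.2, -0.3, -0.7]
grip_force: 26.6
time_s: 43.75
eef_pos: [619.1, -93.5, 165.6]
ee_rot: [0.0, 0.812, 0.584, 0.0]
force: [-0.7, -0.9, -1.7]
grip_width: 0.59
grip_force: 26.6
[ 0.01781248 -0.10193607 -1.84043211]
```

View pics/w6.png

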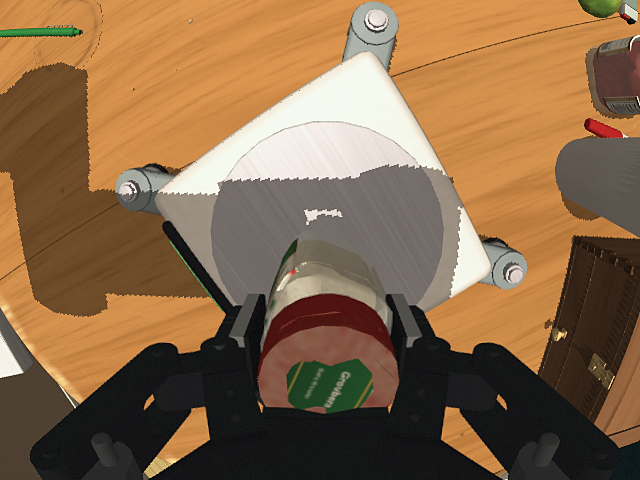

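The jar is held upright over the pan. The visible pan rim runs through about (211,230), (330,121) and (444,230).

Run:
```python
from h import *
P=np.array([onz("wrist",*p,74)[:2] for p in((211,230),(444,230),(330,121),(219,183),(436,183))])
s=np.linalg.lstsq(np.c_[2*P,np.ones(len(P))],(P**2).sum(1),rcond=None)[0]
print(P.round(1).tolist(),"centre",s[:2],"r",np.sqrt(s[2]+s[:2]@s[:2]),sense()['eef_pos'])
```

```text
[[551.8, -57.8], [700.5, -107.8], [649.6, -17.1], [569.3, -30.4], [703.0, -75.3]] centre [623.38237744 -90.95435526] r 79.70131261099397 [619.12734479 -93.53003993 165.52101597]
```

```bash
python3 -m crank '[[[0.08,0.06,0.2,0,0,0,40],[0.07,0.06,0.3,0,0,0,40],[0,0,0.3,0,0,0,40],[0,0,0.3,0,0,0,40],[0,0,0.25,0,0,0,40],[0,0,0.15,0,0,0,40],[0,0,0.1,0,0,0,40],[0,0,0,0,0,0,40]]]' | grep -E 'eef|force: \['
for i in 1 2 3; do python3 -m crank '[[[0,0,0.015,0,0,0,40],[0,0,0.015,0,0,0,40],[0,0,0.01,0,0,0,40],[0,0,0,0,0,0,40],[0,0,0,0,0,0,40],[0,0,0,0,0,0,40],[0,0,0,0,0,0,40],[0,0,0,0,0,0,40]]]' | grep -E 'eef|force: \['; done
```

```text
eef_pos: [623.1, -90.9, 125.3]
force: [-0.1, -0.3, -2.1]
eef_pos: [623.2, -90.9, 124.5]
force: [-0.3, -0.3, -1.5]
eef_pos: [623.2, -90.9, 123.5]
force: [-0.6, 0.7, -1.8]
eef_pos: [623.2, -90.9, 122.5]
force: [-0.5, 0.5, -3.2]
```

```bash
for i in 1 2 ; do python3 -m crank '[[[0,0,0.015,0,0,0,40],[0,0,0.015,0,0,0,40],[0,0,0.01,0,0,0,40],[0,0,0,0,0,0,40],[0,0,0,0,0,0,40],[0,0,0,0,0,0,40],[0,0,0,0,0,0,40],[0,0,0,0,0,0,40]]]' | grep -E 'time|eef|force: \['; done
```

```text
time_s: 47.85
eef_pos: [623.2, -90.9, 121.6]
force: [0.2, -0.3, -1.9]
time_s: 48.65
eef_pos: [623.2, -90.9, 120.6]
force: [-0.3, 0.2, -1.9]
```

```bash
for i in 1 2 ; do python3 -m crank '[[[0,0,0.015,0,0,0,40],[0,0,0.015,0,0,0,40],[0,0,0.01,0,0,0,40],[0,0,0,0,0,0,40],[0,0,0,0,0,0,40],[0,0,0,0,0,0,40],[0,0,0,0,0,0,40],[0,0,0,0,0,0,40]]]' | grep -E 'time|eef|force: \['; done
```

```text
time_s: 49.45
eef_pos: [623.2, -91.0, 119.9]
force: [-3.2, 0.2, 4.9]
time_s: 50.25
eef_pos: [623.3, -91.1, 119.8]
force: [-4.7, -0.1, 10.8]
```

```bash
python3 -m crank '[[[0,0,-0.02,0,0,0,40],[0,0,-0.03,0,0,0,40],[0,0,0,0,0,0,40],[0,0,0,0,0,0,40],[0,0,0,0,0,0,49],[0,0,0,0,0,0,53],[0,0,0,0,0,0,58],[0,0,0,0,0,0,66]]]' | grep -E 'time|eef|force: \['
python3 -m crank '[[[0,0,0,0,0,0,75],[0,0,0,0,0,0,85],[0,0,0,0,0,0,85],[0,0,-0.3,0,0,0,85],[0,0,-0.6,0,0,0,85],[0,0,-0.9,0,0,0,85],[0,0,-0.9,0,0,0,85],[0,0,-0.9,0,0,0,85]]]' | grep -E 'time|eef|force: \['
python3 -m crank '[[[0,0,-0.9,0,0,0,85],[0,0,-0.9,0,0,0,85],[0,0,-0.9,0,0,0,85],[0,0,0,0,0,0,85],[0,0,0,0,0,0,85],[0,0,0,0,0,0,85],[0,0,0,0,0,0,85],[0,0,0,0,0,0,85]]]' | grep -E 'time|eef|force: \['
python3 - <<'E'
from h import *
w=capture("wrist"); s=capture("side"); cv2.imwrite("pics/fin.png",np.hstack([cv2.resize(w,(400,300)),cv2.resize(s[50:170,220:420],(400,300))]))
E
```

```text
time_s: 51.05
eef_pos: [623.2, -90.9, 119.4]
force: [-0.9, 0.4, -0.1]
time_s: 51.85
eef_pos: [623.2, -90.9, 211.4]
force: [0.3, 0.7, -0.3]
time_s: 52.65
eef_pos: [623.0, -90.9, 276.6]
force: [-0.3, 0.6, -0.2]
```

View pics/fin.png

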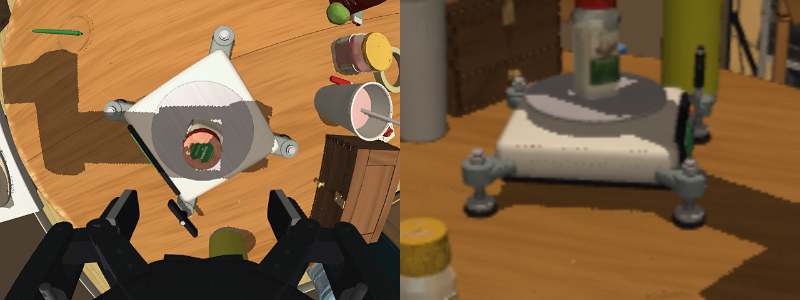

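The jar stands upright near the pan's centre, with its lid at (202,148) in the wrist half. The handle is free and nothing else has moved.

```bash
python3 -c "
from rig import *
print(finish_job())"
```

```text
the job is handed in; nothing more can be done
None
```

I handed the job in at about 53 s of the 67 s; no verdict came back. The foot now bears on the table, by my estimate at 5 to 8 N (it jacks up at about 20 N). The last press test showed no rocking, the handle is free, and the red-lidded jar stands upright in the middle of the pan.

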